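Fit the holder board to the spice caddy and lift it level

ROBOT

A 7-joint arm with a two-finger parallel gripper is mounted at the origin on the work surface. World frame = base frame: x ahead of the robot, y to its left, z up, the work surface at z = 0. Lengths are in m, angles in rad, forces in N, time in s.
With the tool pointing down it reaches from about 0.425 to 0.875 m from the base axis. Payload 4.7 kg.
Tool frame: the origin (TCP) lies at the very end of the fingers, on their centre line; the grasp point (between the pads) lies 19 mm behind it; x points along the fingers, y is the direction in which the jaws open and shut, and the axes are right-handed (so a half turn about x gives the same grasp; the last joint's range is limited). The gripper opens to 85 mm and grips with 20 to 120 N. Pads are 22 mm wide; open, the fingers measure 114 mm over their backs; the gripper's body (76 mm by 85 mm) begins 54 mm behind the grasp point. The pads swing forward as they close: fully open they stand 13 mm farther back than shut.
Start: joints at [-1.093, 0.321, -0.07, 1.45, 0.023, 1.371, -0.057], TCP at [0.291, 0.581, 0.231] pointing down, gripper open.
Joint ranges: [-2.86, 2.86], [-0.3, 2.09], [-1.38, 1.24], [0.06, 2.45], [-1.56, 4.7], [0.09, 2.05], [-2.69, 2.69]. Speed limits (rad/s): [2.57, 2.57, 3.14, 3.14, 3.14, 3.14, 3.14].

INTERFACE

Orientations are given as a unit quaternion [x, y, z, w].
In Python, from bench import sensors, imaging, close_job gives the robot as it stands.
- The arm moves only by the tool send_rows, never from a script. Its argument "motion" is a list of rows, each a list of 3 entries, a list of its own where there are three numbers: the opening, from -1 (shut) to 1 (fully open), then the shift along the tool's x, y, z in m, then the turn, a rotation vector about the tool's x, y, z in degrees. In form: [[gripper, [dx, dy, dz], [ax, ay, az]], ...]. A call has 1 to 20 rows; each row is the pose to reach, as a shift and turn from the pose measured when the call began, along the tool's axes at that moment; what a row does not reach only later rows make up. A row lasts 1/12 s, in which the tool goes at most 41.7 mm and 7.16 degrees, less where a joint would pass 70% of its speed; a pose out of reach is approached as far as the arm can. A call with a gripper value outside its range is refused whole. The fingers move at their own pace and stop on an object; the grip force is fixed at half the most. Time passes only in rows, so rows that repeat a pose let the fingers close. It gives the time, the measured TCP pose, the force and the opening at its end, in the units of the state.
- sensors.state(): the state, without advancing time (a new reading comes with each control period).
- imaging.snapshot(name): name is "side" or "top"; returns a dict with "color" (384x512x3 uint8, blue, green, red), "intrinsics" (3x3 intrinsics, pixels), "eye" and "orientation" of the camera in the world. Camera axes: x right, y down, z forward; pixel columns grow to the right and rows downward; lengths in m; the calibration is good to about 2 mm. A picture is of the moment at which its call begins. There is no depth.
- close_job(): hands the job in, once; it reports no verdict.
The state is a dict: "clock": time; "joint_pos": joint angles; "qvel": joint speeds; "joint_torque": joint torques, N m; "eef_pos": TCP position; "tool_rot": TCP orientation; "force": force on the tool from outside, world axes, zero at the start; "wrist_torque": the same for the moment, N m; "width": finger opening in m.
Only numpy, scipy, OpenCV 4.12 (cv2) and the standard library are available. Lean on these libraries where they do the work, as an engineer would, in place of code of your own. Each camera call takes 0.05 s, during which the arm holds its last target. There are 200 camera calls.

TASK

Lower the loose wooden holder board over the two steel pins of the spice caddy, around its handle and its two jars, until it lies flush on the caddy's base; lower it gently, do not drop it. Then take the caddy by its handle, lift it about 10 cm straight up off the counter and finish while holding it there, steady and level, with the board still flush and the jars still standing in it. Leave the tumbler, the canister and the trivet alone.

Things in the scene. Friction and masses are not known exactly. Their poses are not given: they have to be found in the camera images.
- caddy: Spice caddy, loose on the counter: brown wooden base 256 x 92 x 14 mm with handle, two jars and two steel pins. Origin: centre of underside; x along the length, z up. Pins at x = +100 and -100 mm, y = 0: 10 mm diameter, 32 mm tall above the base, top 10 mm tapering to 4 mm. Same either way round. About 0.34 kg, 0.63 kg with board and jars (up to a fifth more or less).
- handle (a point): Centre of the handle's crossbar, 63 mm straight above the caddy's origin, rigid with the caddy. Crossbar 58 mm long (caddy's x), 14 mm thick (y), 14 mm tall (top 70 mm above the underside), on an upright at each end with 38 mm clear between them. With the board seated, 24 mm are free between the board's top and the crossbar's underside.
- board: Holder board of pale wood lying flat on the counter, 232 x 64 x 18 mm, 0.13 kg. Origin: centre of underside; x along its length, z up. Through holes on its centre line: 14 mm diameter (pins) at x = +-100 mm, 48 mm (jars) at x = +-63 mm, a middle slot 64 (x) by 26 mm (y) for the handle. Same either way round. Grip across the 64 mm width at the middle. Seated, its origin is 14 mm above the caddy's.
- jar0: Closed spice jar of brown glass with a steel lid, 38 mm diameter, 54 mm tall, about 80 g, standing loose on the caddy's base at the caddy's x = +63 mm (within 1.5 mm). Origin: centre of its underside.
- jar1: A second jar, the same as jar0, standing at the caddy's x = -63 mm (within 1.5 mm). Origin: centre of its underside.
- tumbler: Green glass tumbler, 72 mm diameter, 100 mm tall, beyond the work; bystander. Origin: centre of its underside.
- canister: Dark blue round canister with wooden lid and brass ball knob, 102 mm diameter, 175 mm tall, to the robot's left; bystander. Origin: centre of its underside.
- trivet: Square dark wooden trivet, 170 x 170 x 16 mm, flat on the counter to the robot's right; bystander. Origin: centre of its underside.
There are look-alikes about, which are no part of the job. Leave any blue or pink look-alike of the jar0 alone.

How it is judged:
On the way:
1. the board lies flush on the base, over both pins, while the caddy stands on the counter (z of board in the frame of caddy between 0.011 and 0.017 m and x of board in the frame of caddy between -0.005 and 0.005 m and y of board in the frame of caddy between -0.005 and 0.005 m and angle between the x axis of board and the x axis of caddy, either way round below 0.06 rad and angle between the z axis of board and the z axis of caddy, either way round below 0.03 rad and x of jar0 in the frame of caddy between 0.051 and 0.075 m and y of jar0 in the frame of caddy between -0.012 and 0.012 m and z of each of jar0, jar1 in the frame of caddy below 0.019 m and angle between the z axis of each of jar0, jar1 and the z axis of caddy, either way round below 0.12 rad and x of jar1 in the frame of caddy between -0.075 and -0.051 m and y of jar1 in the frame of caddy between -0.012 and 0.012 m and height (world z) of caddy below 0.004 m and angle between caddy's own z axis and vertical below 0.03 rad), for 0.2 s.
At the end, for the whole second after the job is handed in: Held by the fingers, caddy underside 60 to 200 mm up, tilt under 0.10 rad, slower than 30 mm/s and 0.2 rad/s; board within 3 mm of flush, 5 mm of centred, 0.06 rad in yaw, 0.03 rad parallel; both jars upright in their holes; caddy and board clear of the bystanders (z of board in the frame of caddy between 0.011 and 0.017 m and x of board in the frame of caddy between -0.005 and 0.005 m and y of board in the frame of caddy between -0.005 and 0.005 m and angle between the x axis of board and the x axis of caddy, either way round below 0.06 rad and angle between the z axis of board and the z axis of caddy, either way round below 0.03 rad and x of jar0 in the frame of caddy between 0.051 and 0.075 m and y of jar0 in the frame of caddy between -0.012 and 0.012 m and z of each of jar0, jar1 in the frame of caddy below 0.019 m and angle between the z axis of each of jar0, jar1 and the z axis of caddy, either way round below 0.12 rad and x of jar1 in the frame of caddy between -0.075 and -0.051 m and y of jar1 in the frame of caddy between -0.012 and 0.012 m and height (world z) of caddy between 0.06 and 0.2 m and angle between caddy's own z axis and vertical below 0.1 rad and linear speed of caddy below 0.03 m/s and angular speed of caddy below 0.2 rad/s and contact force between the fingers and caddy above 3 N and contact force between each of caddy, board and tumbler below 0.2 N and contact force between each of caddy, board and canister below 0.2 N and contact force between each of caddy, board and trivet below 0.2 N); the arm keeps its last pose, push and grip.
It fails at once if the board is dropped onto the caddy (falls freely, more than about 6 mm) (horizontal distance between board and caddy below 0.08 m and contact force between the fingers and board below 0.05 N and linear speed of board above 0.35 m/s).
It fails at once if a jar is knocked over (angle between any of jar0, jar1's own z axis and vertical above 0.5 rad).
It fails at once if the tumbler, canister or trivet is moved by more than 20 mm or tipped (distance of any of tumbler, canister, trivet from where it was at the start of the episode above 0.02 m or angle between any of tumbler, canister, trivet's own z axis and vertical above 0.3 rad).
It also fails if it takes over 61 s, if anything falls off the work surface, if the arm or the gripper's body presses on something with over 40 N, if the wrist force passes 120 N, or if a joint passes its speed limit or range.

## Working session

There is one attempt and no reset: what is moved stays moved. The work goes in short steps, Python scripts to look and compute and a tool call to move; the robot and the scene stay as the last step left them, time stands still between calls to the robot, and variables do not carry over. Pictures are saved under pics/ and viewed, about 8 in all and at most 12, crops included, and the job is handed in when it is done.

Besides the shell and the picture viewer there is one more tool, called after "Call:" by a JSON object that holds its "fn" and its "kwargs", one argument or row to a line. send_rows: Moves the arm, as the interface text tells. Its arguments: {"type":"object","properties":{"motion":{"type":"array"}},"required":["motion"]}

```bash
mkdir -p pics
cat > h.py <<'E'
import numpy as np,cv2
from scipy.spatial.transform import Rotation as R
from bench import sensors,imaging
def snap(n,f):
    s=imaging.snapshot(n); cv2.imwrite(f'pics/{f}.png',s['color']); np.savez(f'pics/{f}.npz',**{k:np.array(v) for k,v in s.items()}); return s
def cam(s):
    o=np.array(s['orientation']); Rm=o if o.shape==(3,3) else R.from_quat(o).as_matrix()
    return np.array(s['intrinsics']),Rm,np.array(s['eye'])
def ray(s,px,z):
    K,Rm,e=cam(s); d=Rm@np.linalg.inv(K)@np.array([px[0],px[1],1.]); return e+d*(z-e[2])/d[2]
def proj(s,P):
    K,Rm,e=cam(s); q=K@(Rm.T@(np.atleast_2d(P)-e).T); return (q[:2]/q[2]).T
def load(f): return dict(np.load(f'pics/{f}.npz'))
E
python3 - <<'E'
from h import *
for n in('top','side'):
    s=snap(n,n+'0'); print(n,s['intrinsics'],s['eye'],s['orientation'])
print(sensors.state())
E
```

```text
top [[475.20387216   0.         253.39896273]
 [  0.         475.20387216 197.97277186]
 [  0.           0.           1.        ]] [ 0.36622042 -0.02565139  1.67832738] [ 0.70736984 -0.70304514  0.05210338 -0.05138763]
side [[443.0056488    0.         257.78931045]
 [  0.         443.0056488  203.12727422]
 [  0.           0.           1.        ]] [ 0.01878821 -0.82732798  0.87022431] [ 0.85532438 -0.28153061  0.13608627 -0.41308746]
{'clock': 0.1, 'joint_pos': array([-1.09290477,  0.32174494, -0.07008104,  1.45156161,  0.02255972,
        1.37079641, -0.05691463]), 'qvel': array([ 0.00028579, -0.00148691, -0.00027688, -0.00219523, -0.00139102,
        0.00051781, -0.00110429]), 'joint_torque': array([ 1.18254015e-04, -4.94878471e+01, -3.83730233e-01, -3.15213811e+01,
        1.29243193e-02,  7.42967182e-03, -3.17933200e-05]), 'eef_pos': array([0.29058783, 0.58088627, 0.23033107]), 'tool_rot': array([ 0.16191123,  0.68830011, -0.16310612,  0.68805822]), 'force': array([ 0.41312334, -0.33807986,  0.04675651]), 'wrist_torque': array([-0.01772085,  0.00660321, -0.03513959]), 'width': 0.08538311245183743}
```

View pics/top0.png

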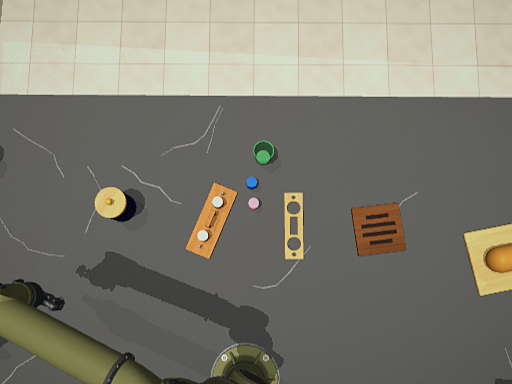

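View pics/side0.png

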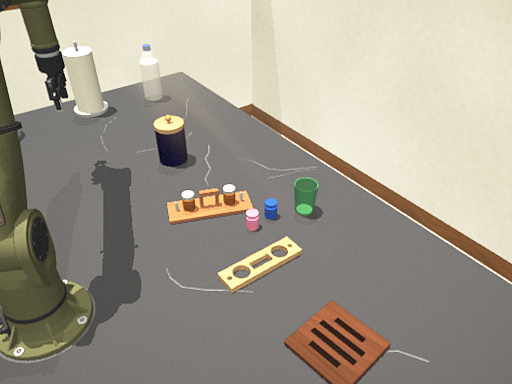

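The top view shows the caddy at about (212,220) with brown jars and steel lids. The board is at (293,226), the pink and blue look-alikes at (253,203) and (252,183), the tumbler at (263,152), the canister at (112,203) and the trivet at (379,229). The pale block at (495,260) is far off and has no matching holes. Only the pale slab at (293,226) with five openings fits the board.

```bash
cat > fit.py <<'E'
from h import *
from scipy.optimize import least_squares
def mask(img,box,lo,hi):
    hsv=cv2.cvtColor(img,cv2.COLOR_BGR2HSV); m=cv2.inRange(hsv,lo,hi)
    k=np.zeros_like(m); x0,y0,x1,y1=box; k[y0:y1,x0:x1]=1; return m*k
def boxpts(p,L,W,z0,z1):
    x,y,a=p; c,s=np.cos(a),np.sin(a)
    return np.array([[x+c*u-s*v,y+s*u+c*v,z] for z in(z0,z1) for u in(-L/2,L/2) for v in(-W/2,W/2)])
def fit(s,m,p0,L,W,z0,z1,S=8):
    """fit projected silhouette of box to mask: maximise overlap by soft moments of hull"""
    cs=max(cv2.findContours(m,cv2.RETR_EXTERNAL,cv2.CHAIN_APPROX_NONE)[0],key=cv2.contourArea)
    hull=cv2.convexHull(cs)
    f=np.zeros(m.shape,np.uint8); cv2.fillPoly(f,[cs],255)
    def mom(q):
        h=cv2.convexHull(q.astype(np.float32)); M=cv2.moments(h)
        return M
    M=cv2.moments(f,True)
    def vec(M): return np.array([M['m10']/M['m00'],M['m01']/M['m00'],(M['mu20']/M['m00']-M['mu02']/M['m00'])/20,M['mu11']/M['m00']/10])
    t=vec(M)
    r=least_squares(lambda p: vec(mom(proj(s,boxpts(p,L,W,z0,z1))))-t,p0,x_scale=[.01,.01,.02],diff_step=1e-4)
    A=mom(proj(s,boxpts(r.x,L,W,z0,z1)))['m00']
    return r.x,np.abs(r.fun).max(),A,M['m00']
E
python3 - <<'E'
from fit import *
s=load('top0'); im=s['color']
hsv=cv2.cvtColor(im,cv2.COLOR_BGR2HSV)
for p in [(196,250),(212,205),(288,226),(293,197),(300,226)]: print(p,hsv[p[1],p[0]])
for n,px,z in[('board',(293,226),.018),('caddy',(212,220),.014),('pink',(253,203),.05),('blue',(252,183),.05),('tumbler',(264,152),.1),('canister',(110,203),.17)]:
    print(n,ray(s,px,z))
for f,b in(('top0',(170,165,320,275)),('side0',(150,165,320,300))):
    c=load(f)['color'][b[1]:b[3],b[0]:b[2]]; cv2.imwrite(f'pics/c_{f}.png',cv2.resize(c,None,fx=4.6,fy=4.6,interpolation=cv2.INTER_CUBIC))
E
```

```text
(196, 250) [ 16 165 219]
(212, 205) [ 15 167 212]
(288, 226) [ 23 115 223]
(293, 197) [111  38  94]
(300, 226) [ 22 117 218]
board [ 0.51286104 -0.16586118  0.018     ]
caddy [0.53260196 0.118478   0.014     ]
pink [ 0.58889599 -0.02530251  0.05      ]
blue [ 0.65911377 -0.02139089  0.05      ]
tumbler [ 0.7576042  -0.06170128  0.1       ]
canister [0.5696356  0.43254996 0.17      ]
```

View pics/c_top0.png

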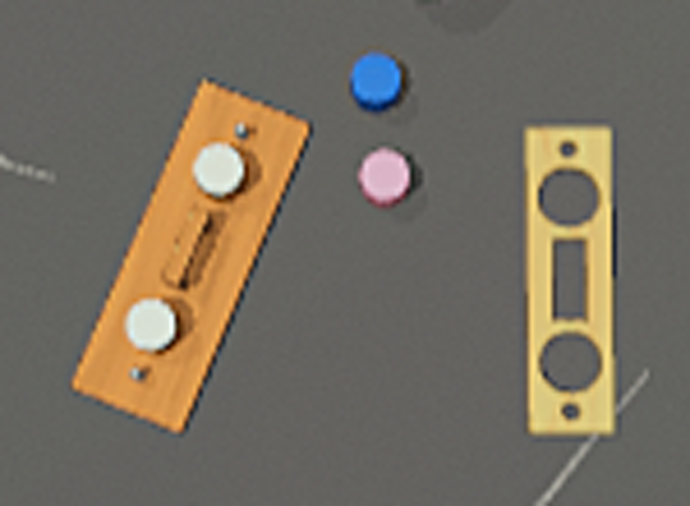

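The crop confirms both objects: the caddy with two steel-lidded jars and pins, and the pale five-hole board. Pink and blue stay apart from the work.

Run:
```python
from fit import *
T=load('top0');S=load('side0')
for n,s,m in[('top',T,mask(T['color'],(270,185,315,265),(17,60,120),(32,255,255))),('side',S,mask(S['color'],(210,232,312,295),(14,60,90),(32,255,255)))]:
    print('board',n,fit(s,m,[.513,-.166,0.],.232,.064,0,.018))
for n,s,m in[('top',T,mask(T['color'],(180,175,245,265),(8,90,60),(24,255,255)))]:
    m=cv2.morphologyEx(m,cv2.MORPH_CLOSE,np.ones((3,3)))
    print('caddy',n,fit(s,m,[.533,.118,-.4],.256,.092,0,.014))
p=fit(T,cv2.morphologyEx(mask(T['color'],(180,175,245,265),(8,90,60),(24,255,255)),cv2.MORPH_CLOSE,np.ones((3,3))),[.533,.118,-.4],.256,.092,0,.014)[0]
c,si=np.cos(p[2]),np.sin(p[2])
W=lambda u,v,z:np.array([p[0]+c*u-si*v,p[1]+si*u+c*v,z])
b=fit(T,mask(T['color'],(270,185,315,265),(17,60,120),(32,255,255)),[.513,-.166,0.],.232,.064,0,.018)[0]
# overlay check in both views
out=[]
for s,bx in((T,(170,165,320,275)),(S,(150,165,320,300))):
    im=cv2.resize(s['color'][bx[1]:bx[3],bx[0]:bx[2]],None,fx=4.6,fy=4.6,interpolation=cv2.INTER_CUBIC)
    def dr(P):
        q=(proj(s,P)-[bx[0]-.5,bx[1]-.5])*4.6-.5; return q
    for P,z in((boxpts(p,.256,.092,0,.014)[4:],0),(boxpts(b,.232,.064,0,.018)[4:],0)):
        cv2.polylines(im,[np.int32(dr(P))[[0,1,3,2]]],True,(0,0,255),1)
    th=np.linspace(0,2*np.pi,40)
    for u in(-.063,.063): cv2.polylines(im,[np.int32(dr(np.array([W(u+.019*np.cos(t),.019*np.sin(t),.068) for t in th])))],True,(255,0,0),1)
    for u in(-.1,.1): cv2.polylines(im,[np.int32(dr(np.array([W(u,0,.014),W(u,0,.046)])))],False,(255,0,255),1)
    out.append(im)
h=max(i.shape[0] for i in out)
cv2.imwrite('pics/ov_side.png',out[1]);cv2.imwrite('pics/ov_top.png',out[0])
r=R.from_quat(sensors.state()['tool_rot']).as_matrix();print(r.round(3))
```

```text
board top (array([ 5.16774886e-01, -1.67712894e-01, -2.20340790e-04]), np.float64(0.9859789784989843), 1231.331990073435, 1274.0)
board side (array([ 0.51724349, -0.16565252,  0.        ]), np.float64(0.285024366544846), 1912.401909811073, 1996.0)
caddy top (array([ 0.5330862 ,  0.12189867, -0.38490131]), np.float64(0.1629123077589263), 1924.7306163683534, 1925.0)
[[-0.001  0.447  0.894]
 [-0.002  0.894 -0.447]
 [-1.    -0.002  0.   ]]
```

View pics/ov_side.png

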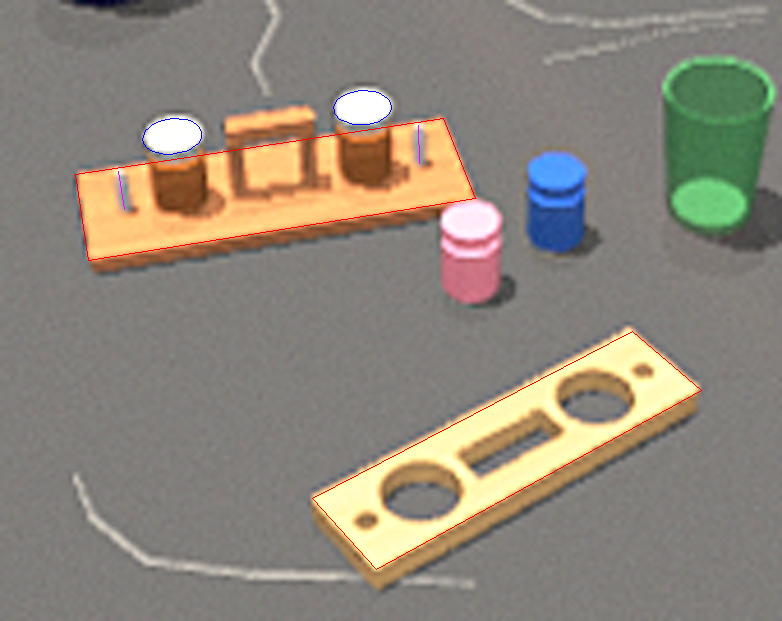

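The caddy overlay matches within about half a pixel on edges, lids and pins. The board's angle fit stalled at 0, so I'm refitting it.

```bash
sed -i 's/x_scale=\[.01,.01,.02\],diff_step=1e-4/x_scale=[.01,.01,.02],method="lm",diff_step=1e-3/; s/vec(mom(proj(s,boxpts(p,L/vec(mom(proj(s,boxpts(p-[0,0,9],L/; s/boxpts(r.x,L/boxpts(r.x-[0,0,9],L/; s/,p0,x_scale/,np.add(p0,[0,0,9]),x_scale/; s/return r.x,np/return r.x-[0,0,9],np/' fit.py
python3 - <<'E'
from fit import *
T=load('top0');S=load('side0')
for f in('top0',):
  b,e,_,_=fit(T,mask(T['color'],(270,185,315,265),(17,60,120),(32,255,255)),[.513,-.166,0.02],.232,.064,0,.018);print('b',b,e)
b2,e,_,_=fit(S,mask(S['color'],(210,232,312,295),(14,60,90),(32,255,255)),[.513,-.166,0.02],.232,.064,0,.018);print('b side',b2,e)
m=cv2.morphologyEx(mask(T['color'],(180,175,245,265),(8,90,60),(24,255,255)),cv2.MORPH_CLOSE,np.ones((3,3)))
p,e,_,_=fit(T,m,[.533,.118,-.4],.256,.092,0,.014);print('c',p,e)
print('caddy axis in image check lids:',ray(T,(170+218/4.6-.4,165+170/4.6-.4),.068),ray(T,(170+151/4.6-.4,165+324/4.6-.4),.068))
st=sensors.state();r=R.from_quat(st['tool_rot']).as_matrix();print(np.arctan2(r[1,2],r[0,2]))
d=np.array([b[0],b[1],.1])-st['eef_pos'];print('tool shift to .1',r.T@d, 'yaw turn about tool x',np.degrees(-(b[2]-np.arctan2(r[1,2],r[0,2]))))
E
```

```text
b [ 0.5167716  -0.16768472  0.01350708] 0.9963320205168067
b side [ 0.51727518 -0.16561166  0.00364882] 0.2313551925453261
c [ 0.53308622  0.12189964 -0.38495132] 0.16157518412885707
caddy axis in image check lids: [0.59065164 0.09791499 0.068     ] [0.47590066 0.1452555  0.068     ]
-0.463789636613902
tool shift to .1 [ 0.13133997 -0.56808802  0.53714953] yaw turn about tool x -27.347087262319654
```

Call:
{"fn": "send_rows", "kwargs": {
  "motion": [
    [1,[0.05,-0.568,0.537],[-27,0,0]],
    [1,[0.05,-0.568,0.537],[-27,0,0]],
    [1,[0.05,-0.568,0.537],[-27,0,0]],
    [1,[0.05,-0.568,0.537],[-27,0,0]],
    [1,[0.05,-0.568,0.537],[-27,0,0]],
    [1,[0.05,-0.568,0.537],[-27,0,0]],
    [1,[0.05,-0.568,0.537],[-27,0,0]],
    [1,[0.05,-0.568,0.537],[-27,0,0]],
    [1,[0.05,-0.568,0.537],[-27,0,0]],
    [1,[0.05,-0.568,0.537],[-27,0,0]],
    [1,[0.05,-0.568,0.537],[-27,0,0]],
    [1,[0.05,-0.568,0.537],[-27,0,0]],
    [1,[0.05,-0.568,0.537],[-27,0,0]],
    [1,[0.05,-0.568,0.537],[-27,0,0]],
    [1,[0.05,-0.568,0.537],[-27,0,0]],
    [1,[0.05,-0.568,0.537],[-27,0,0]],
    [1,[0.05,-0.568,0.537],[-27,0,0]],
    [1,[0.05,-0.568,0.537],[-27,0,0]],
    [1,[0.05,-0.568,0.537],[-27,0,0]],
    [1,[0.05,-0.568,0.537],[-27,0,0]]
  ]
}}

```text
clock: 1.77
eef_pos: [0.5163, -0.1758, 0.181]
tool_rot: [-0.002, 0.707, -0.003, 0.707]
force: [-1.0, 0.6, 0.4]
width: 0.0855
```

```bash
cat > go.py <<'E'
import sys
from h import *
def go(x,y,z,yaw):
    st=sensors.state();r=R.from_quat(st['tool_rot']).as_matrix()
    c,s=np.cos(yaw),np.sin(yaw)
    t=np.array([[0,s,c],[0,-c,s],[-1,0,0]]); 
    if np.dot(t[:,2],r[:,2])<0: t[:,1:]*=-1
    print('t',st['clock'],'pos',st['eef_pos'].round(4),'w',st['width'].round(4),'F',st['force'].round(2))
    print('shift',(r.T@(np.array([x,y,z])-st['eef_pos'])).round(4),'turn',np.degrees(R.from_matrix(r.T@t).as_rotvec()).round(2))
if __name__=='__main__': go(*map(float,sys.argv[1:5]))
E
python3 go.py .517 -.1665 .01 .008
```

```text
Traceback (most recent call last):
  File "go.py", line 10, in <module>
    if __name__=='__main__': go(*map(float,sys.argv[1:5]))
                             ~~^^^^^^^^^^^^^^^^^^^^^^^^^^^
  File "go.py", line 8, in go
    print('t',st['clock'],'pos',st['eef_pos'].round(4),'w',st['width'].round(4),'F',st['force'].round(2))
                                                           ^^^^^^^^^^^^^^^^^
AttributeError: 'float' object has no attribute 'round'
```

```bash
sed -i "s/st\['width'\].round(4)/st['width']/; s/\[0,s,c\],\[0,-c,s\]/[0,-s,c],[0,c,s]/; s/t\[:,1:\]\*=-1/t[:,1:]*=-1/" go.py
python3 go.py .517 -.1665 .012 .008
```

```text
t 1.7667 pos [ 0.5163 -0.1758  0.181 ] w 0.0855414825737605 F [-1.02  0.58  0.37]
shift [0.1689 0.0105 0.0009] turn [-0.59 -0.06  0.4 ]
```

Call:
{"fn": "send_rows", "kwargs": {
  "motion": [
    [1,[0.0,0.01,0.001],[-0.6,0,0.4]],
    [1,[0.02,0.01,0.001],[-0.6,0,0.4]],
    [1,[0.05,0.01,0.001],[-0.6,0,0.4]],
    [1,[0.08,0.01,0.001],[-0.6,0,0.4]],
    [1,[0.11,0.01,0.001],[-0.6,0,0.4]],
    [1,[0.13,0.01,0.001],[-0.6,0,0.4]],
    [1,[0.145,0.01,0.001],[-0.6,0,0.4]],
    [1,[0.157,0.01,0.001],[-0.6,0,0.4]],
    [1,[0.165,0.01,0.001],[-0.6,0,0.4]],
    [1,[0.165,0.01,0.001],[-0.6,0,0.4]],
    [1,[0.165,0.01,0.001],[-0.6,0,0.4]],
    [1,[0.165,0.01,0.001],[-0.6,0,0.4]]
  ]
}}

```text
clock: 2.77
eef_pos: [0.518, -0.1669, 0.0169]
tool_rot: [-0.003, 0.707, 0.003, 0.707]
force: [0.3, -1.0, 1.1]
width: 0.0853
```

```bash
python3 go.py .517 -.1665 .005 .008
python3 - <<'E'
from h import *
b=(200,130,340,250); s=snap('side','g1'); cv2.imwrite('pics/g1c.png',cv2.resize(s['color'][150:300,190:350],None,fx=4.5,fy=4.5,interpolation=cv2.INTER_CUBIC))
E
```

```text
t 2.7667 pos [ 0.518  -0.1669  0.0169] w 0.08532938939089176 F [ 0.25 -0.99  1.12]
shift [ 0.0119  0.0004 -0.001 ] turn [0.02 0.04 0.01]
```

View pics/g1c.png

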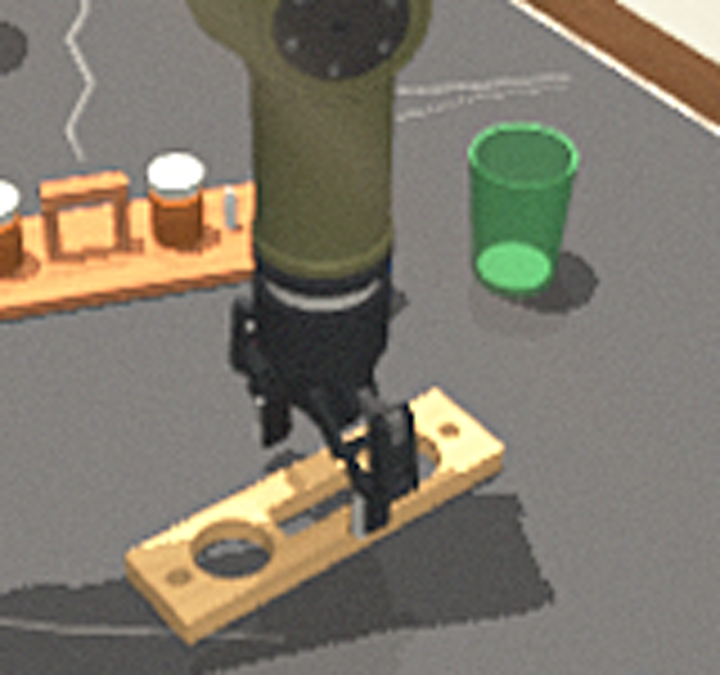

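The open fingers straddle the board at mid-length, with the near fingertip at crop (368,533). I'm computing its height above the counter.

Run:
```python
from h import *
s=load('g1')
for z in(.0,.01,.02,.03): print(z,ray(s,(190+370/4.5,150+534/4.5),z).round(4))
```

```text
0.0 [ 0.5344 -0.1941  0.    ]
0.01 [ 0.5285 -0.2014  0.01  ]
0.02 [ 0.5225 -0.2087  0.02  ]
0.03 [ 0.5166 -0.216   0.03  ]
```

Call:
{"fn": "send_rows", "kwargs": {
  "motion": [
    [1,[0.006,0,-0.001],[0,0,0]],
    [1,[0.012,0,-0.001],[0,0,0]],
    [1,[0.016,0,-0.001],[0,0,0]],
    [1,[0.016,0,-0.001],[0,0,0]],
    [1,[0.016,0,-0.001],[0,0,0]],
    [1,[0.016,0,-0.001],[0,0,0]]
  ]
}}

```text
clock: 3.32
eef_pos: [0.5171, -0.1671, 0.001]
tool_rot: [-0.003, 0.707, 0.003, 0.707]
force: [0.8, 0.2, 0.8]
width: 0.0853
```

Call:
{"fn": "send_rows", "kwargs": {
  "motion": [
    [0.7,[0,0,0],[0,0,0]],
    [0.5,[0,0,0],[0,0,0]],
    [0.3,[0,0,0],[0,0,0]],
    [0,[0,0,0],[0,0,0]],
    [-1,[0,0,0],[0,0,0]],
    [-1,[0,0,0],[0,0,0]],
    [-1,[0,0,0],[0,0,0]],
    [-1,[0,0,0],[0,0,0]],
    [-1,[0,0,0],[0,0,0]],
    [-1,[0,0,0],[0,0,0]]
  ]
}}

```text
clock: 4.15
eef_pos: [0.5175, -0.1674, 0.0016]
tool_rot: [-0.003, 0.706, 0.003, 0.708]
force: [-1.0, 0.8, 5.9]
width: 0.0622
```

Call:
{"fn": "send_rows", "kwargs": {
  "motion": [
    [-1,[-0.01,0,0],[0,0,0]],
    [-1,[-0.025,0,0],[0,0,0]],
    [-1,[-0.045,0,0],[0,0,0]],
    [-1,[-0.065,0,0],[0,0,0]],
    [-1,[-0.085,0,0],[0,0,0]],
    [-1,[-0.105,0,0],[0,0,0]],
    [-1,[-0.125,0,0],[0,0,0]],
    [-1,[-0.14,0,0],[0,0,0]],
    [-1,[-0.15,0,0],[0,0,0]],
    [-1,[-0.15,0,0],[0,0,0]],
    [-1,[-0.15,0,0],[0,0,0]],
    [-1,[-0.15,0,0],[0,0,0]]
  ]
}}

```text
clock: 5.15
eef_pos: [0.5165, -0.167, 0.1506]
tool_rot: [-0.003, 0.707, 0.003, 0.707]
force: [-0.1, 0.1, -2.6]
width: 0.0619
```

```bash
python3 go.py .533 .1218 .15 -.386
python3 - <<'E'
from h import *
s=snap('side','g2'); t=snap('top','g2t')
a=cv2.resize(s['color'][120:300,190:340],(500,600),interpolation=cv2.INTER_CUBIC); cv2.imwrite('pics/g2c.png',a)
E
```

```text
t 5.15 pos [ 0.5165 -0.167   0.1506] w 0.06190763525109547 F [-0.15  0.09 -2.58]
shift [0.0005 0.2887 0.0188] turn [22.57  0.    0.  ]
```

View pics/g2c.png

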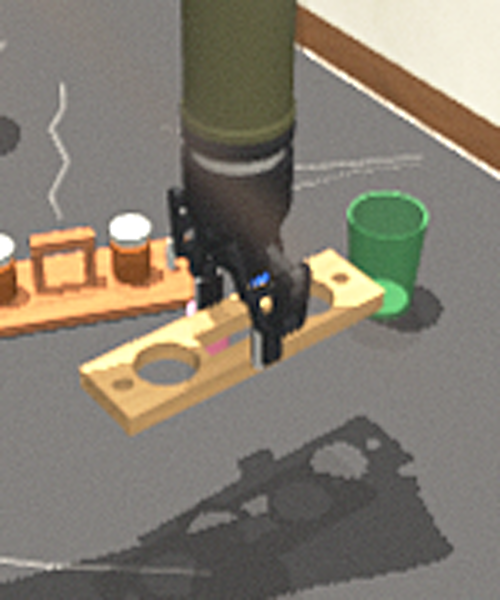

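The board is held at its middle and level, with the fingertips near its underside. Next I'll carry it to hover above the caddy.

Call:
{"fn": "send_rows", "kwargs": {
  "motion": [
    [-1,[0,0.01,0.001],[1,0,0]],
    [-1,[0,0.03,0.002],[3,0,0]],
    [-1,[0,0.055,0.004],[5,0,0]],
    [-1,[0,0.08,0.006],[7,0,0]],
    [-1,[0,0.105,0.007],[9,0,0]],
    [-1,[0,0.13,0.009],[11,0,0]],
    [-1,[0,0.155,0.01],[13,0,0]],
    [-1,[0,0.18,0.012],[15,0,0]],
    [-1,[0,0.205,0.014],[17,0,0]],
    [-1,[0,0.23,0.015],[19,0,0]],
    [-1,[0,0.25,0.017],[20.5,0,0]],
    [-1,[0,0.267,0.018],[21.5,0,0]],
    [-1,[0,0.28,0.019],[22.2,0,0]],
    [-1,[0,0.2885,0.019],[22.6,0,0]],
    [-1,[0,0.2885,0.019],[22.6,0,0]],
    [-1,[0,0.2885,0.019],[22.6,0,0]],
    [-1,[0,0.2885,0.019],[22.6,0,0]],
    [-1,[0,0.2885,0.019],[22.6,0,0]]
  ]
}}

```text
clock: 6.75
eef_pos: [0.5332, 0.12, 0.1502]
tool_rot: [0.136, 0.694, -0.137, 0.694]
force: [0.0, -0.2, -1.4]
width: 0.0625
```

```bash
python3 go.py .533 .1218 .15 -.386
python3 - <<'E'
from h import *
s=snap('side','h1'); t=snap('top','h1t')
a=cv2.resize(s['color'][125:225,155:265],None,fx=5,fy=5,interpolation=cv2.INTER_CUBIC)
b=cv2.resize(t['color'][170:270,180:250],None,fx=3.5,fy=5,interpolation=cv2.INTER_CUBIC)
b=cv2.resize(t['color'][170:270,185:243],None,fx=4.2,fy=4.2,interpolation=cv2.INTER_CUBIC); b=cv2.copyMakeBorder(b,0,a.shape[0]-b.shape[0],0,0,0)
cv2.imwrite('pics/h1c.png',np.hstack([a,b])); print(a.shape,b.shape)
E
```

```text
t 6.75 pos [0.5332 0.12   0.1502] w 0.06252775125972745 F [ 0.03 -0.16 -1.42]
shift [ 0.0002  0.0016 -0.0009] turn [-0.14 -0.02  0.05]
(500, 550, 3) (500, 244, 3)
```

View pics/h1c.png

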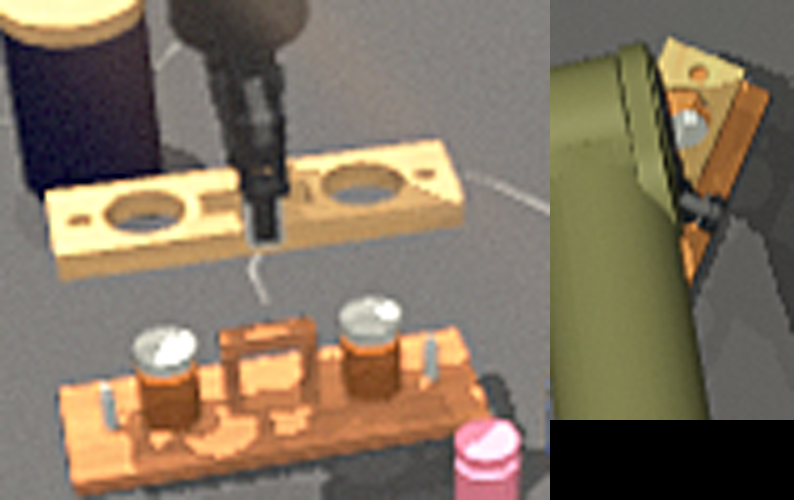

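The board hovers level above the caddy. In the side crop its pin holes are at (79,220) and (425,174), and the jar holes at (147,210) and (363,184). In the top crop one pin hole is at (699,73). Fitting the board pose from these.

Run:
```python
from h import *
from scipy.optimize import least_squares
S=load('h1');T=load('h1t')
f=lambda q:(155+(q[0]+.5)/5-.5,125+(q[1]+.5)/5-.5)
g=lambda q:(185+(q[0]-550+.5)/4.2-.5,170+(q[1]+.5)/4.2-.5)
obs=[(S,f((79,220)),(-.1,0,.018)),(S,f((425,174)),(.1,0,.018)),(S,f((58,258)),(-.116,-.032,.018)),(S,f((463,205)),(.116,-.032,.018)),(S,f((445,142)),(.116,.032,.018)),(S,f((45,190)),(-.116,.032,.018)),(S,f((61,278)),(-.116,-.032,0)),(S,f((464,227)),(.116,-.032,0)),(T,g((699,73)),(.1,0,.018)),(T,g((669,38)),(.116,.032,.018)),(T,g((745,69)),(.116,-.032,.018))]
def P(p,l):
    return R.from_euler('ZYX',[p[3],p[4],p[5]]).apply(l)+p[:3]
def res(p): return np.concatenate([(proj(s,P(p,l))[0]-o) for s,o,l in obs]+[[p[4]*20,p[5]*20]])
r=least_squares(res,[.533,.12,.15,-.39,0,0]);print(r.x.round(4));print(r.fun.reshape(-1,2).round(2))
# caddy features in same side picture
W=[.533,.1218,0,-.386,0,0]
pins=[(106,386),(429,340)]
for u,q in zip((-.1,.1),pins): print('pin top pred',proj(S,P(W,(u,0,.046)))[0].round(2),'obs',np.round(f(q),2))
```

```text
[ 0.5328  0.1208  0.1486 -0.4002  0.0041  0.0231]
[[ 0.22 -0.23]
 [ 0.2   0.24]
 [-0.4  -0.59]
 [ 0.32 -0.52]
 [-0.72  0.08]
 [ 0.46  0.21]
 [-0.21  0.62]
 [ 0.16  0.2 ]
 [-0.08 -0.1 ]
 [ 0.01 -0.14]
 [ 0.05  0.27]
 [ 0.08  0.46]]
pin top pred [175.46 201.92] obs [175.8 201.8]
pin top pred [240.5  192.01] obs [240.4 192.6]
```

```bash
python3 go.py .5334 .1212 .08 -.381
```

```text
t 6.85 pos [0.5332 0.1204 0.1503] w 0.06238585348858365 F [-0.65 -0.24 -1.75]
shift [ 0.0703  0.0008 -0.0001] turn [-0.41 -0.02  0.03]
```

Call:
{"fn": "send_rows", "kwargs": {
  "motion": [
    [-1,[0.005,0.001,0],[-0.4,0,0]],
    [-1,[0.015,0.001,0],[-0.4,0,0]],
    [-1,[0.027,0.001,0],[-0.4,0,0]],
    [-1,[0.039,0.001,0],[-0.4,0,0]],
    [-1,[0.051,0.001,0],[-0.4,0,0]],
    [-1,[0.061,0.001,0],[-0.4,0,0]],
    [-1,[0.067,0.001,0],[-0.4,0,0]],
    [-1,[0.07,0.001,0],[-0.4,0,0]],
    [-1,[0.07,0.001,0],[-0.4,0,0]],
    [-1,[0.07,0.001,0],[-0.4,0,0]],
    [-1,[0.07,0.001,0],[-0.4,0,0]]
  ]
}}

```text
clock: 7.77
eef_pos: [0.5341, 0.1215, 0.0809]
tool_rot: [0.134, 0.694, -0.134, 0.695]
force: [0.1, -0.5, -1.2]
width: 0.0624
```

```bash
python3 go.py .5334 .1212 .052 -.381
python3 - <<'E'
from h import *
s=snap('side','h2')
a=cv2.resize(s['color'][140:230,150:280],None,fx=6,fy=6,interpolation=cv2.INTER_CUBIC)
cv2.imwrite('pics/h2c.png',a)
E
```

```text
t 7.7667 pos [0.5341 0.1215 0.0809] w 0.06238366598317524 F [ 0.06 -0.54 -1.19]
shift [ 0.0289 -0.0005 -0.0006] turn [-0.01  0.03 -0.02]
```

View pics/h2c.png

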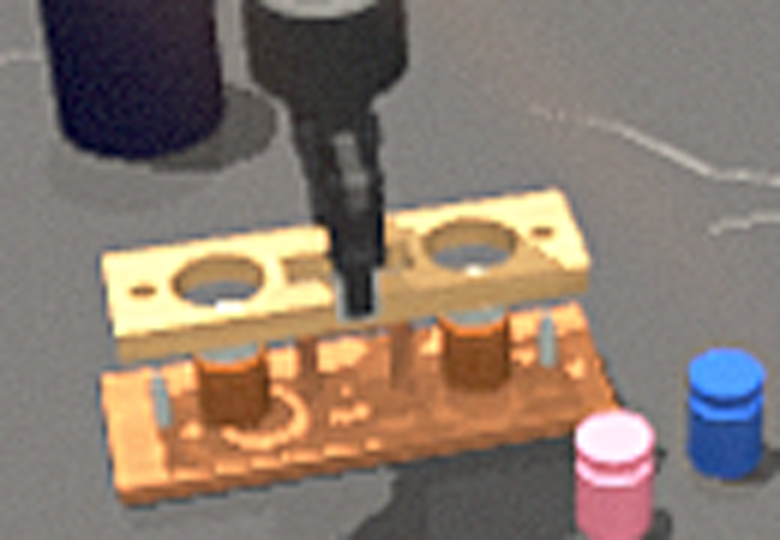

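The board is just above the jar lids. The jar-hole fronts at (228,303) and (473,270) show the lid tops, and the pin holes are at (143,291) and (543,232). Comparing these with the caddy's pin axis at that height.

Run:
```python
from h import *
S=load('h2'); f=lambda q:np.array((150+(q[0]+.5)/6-.5,140+(q[1]+.5)/6-.5))
P=lambda u,z,dx=0,dy=0:R.from_euler('z',-.388).apply((u+dx,dy,z))+[.533,.1218,0]
for u,q in((-.1,(143,291)),(.1,(543,232))): print('hole',f(q).round(2),'pin axis',proj(S,P(u,.0973))[0].round(2),'px per +5mm x,y:',(proj(S,P(u,.0973,.005))-proj(S,P(u,.0973)))[0].round(2),(proj(S,P(u,.0973,0,.005))-proj(S,P(u,.0973)))[0].round(2))
for u,q in((-.1,(158,375)),(.1,(546,320))): print('pin top',f(q).round(2),proj(S,P(u,.046))[0].round(2))
```

```text
hole [173.42 188.08] pin axis [173.44 188.14] px per +5mm x,y: [ 1.71 -0.25] [-0.17 -0.98]
hole [240.08 178.25] pin axis [240.1  178.47] px per +5mm x,y: [ 1.62 -0.23] [-0.36 -0.93]
pin top [175.92 202.08] [175.46 201.88]
pin top [240.58 192.92] [240.51 192.05]
```

Call:
{"fn": "send_rows", "kwargs": {
  "motion": [
    [-1,[0.004,0,0],[0,0,0]],
    [-1,[0.009,0,0],[0,0,0]],
    [-1,[0.014,0,0],[0,0,0]],
    [-1,[0.019,0,0],[0,0,0]],
    [-1,[0.024,0,0],[0,0,0]],
    [-1,[0.028,0,0],[0,0,0]],
    [-1,[0.031,0,0],[0,0,0]],
    [-1,[0.033,0,0],[0,0,0]],
    [-1,[0.035,0,0],[0,0,0]],
    [-1,[0.037,0,0],[0,0,0]],
    [-1,[0.039,0,0],[0,0,0]],
    [-1,[0.041,0,0],[0,0,0]],
    [-1,[0.041,0,0],[0,0,0]]
  ]
}}

```text
clock: 8.9
eef_pos: [0.534, 0.1215, 0.0397]
tool_rot: [0.134, 0.694, -0.134, 0.694]
force: [-0.4, 0.3, -0.6]
width: 0.0621
```

Call:
{"fn": "send_rows", "kwargs": {
  "motion": [
    [-1,[0.002,0,0],[0,0,0]],
    [-1,[0.004,0,0],[0,0,0]],
    [-1,[0.006,0,0],[0,0,0]],
    [-1,[0.008,0,0],[0,0,0]],
    [-1,[0.01,0,0],[0,0,0]],
    [-1,[0.012,0,0],[0,0,0]],
    [-1,[0.014,0,0],[0,0,0]],
    [-1,[0.016,0,0],[0,0,0]],
    [-1,[0.018,0,0],[0,0,0]],
    [-1,[0.02,0,0],[0,0,0]],
    [-1,[0.02,0,0],[0,0,0]]
  ]
}}

```text
clock: 9.82
eef_pos: [0.5337, 0.1214, 0.0192]
tool_rot: [0.134, 0.694, -0.134, 0.694]
force: [-0.1, 0.2, -1.3]
width: 0.0619
```

Still no contact force. The last few millimetres go down slowly.

Call:
{"fn": "send_rows", "kwargs": {
  "motion": [
    [-1,[0.001,0,0],[0,0,0]],
    [-1,[0.002,0,0],[0,0,0]],
    [-1,[0.003,0,0],[0,0,0]],
    [-1,[0.0035,0,0],[0,0,0]],
    [-1,[0.0035,0,0],[0,0,0]],
    [-1,[0.0035,0,0],[0,0,0]]
  ]
}}

```text
clock: 10.32
eef_pos: [0.5337, 0.1214, 0.0158]
tool_rot: [0.134, 0.694, -0.134, 0.694]
force: [0.1, -0.7, -0.7]
width: 0.0624
```

Call:
{"fn": "send_rows", "kwargs": {
  "motion": [
    [-1,[0.001,0,0],[0,0,0]],
    [-1,[0.0015,0,0],[0,0,0]],
    [-1,[0.002,0,0],[0,0,0]],
    [-1,[0.002,0,0],[0,0,0]]
  ]
}}

```text
clock: 10.65
eef_pos: [0.5338, 0.1214, 0.0156]
tool_rot: [0.134, 0.695, -0.134, 0.694]
force: [-5.4, -1.0, 13.8]
width: 0.0626
```

Contact at TCP z 0.0156, as predicted for a seated board. Releasing.

Call:
{"fn": "send_rows", "kwargs": {
  "motion": [
    [0.55,[0,0,0],[0,0,0]],
    [0.7,[0,0,0],[0,0,0]],
    [1,[0,0,0],[0,0,0]],
    [1,[0,0,0],[0,0,0]],
    [1,[0,0,0],[0,0,0]],
    [1,[0,0,0],[0,0,0]],
    [1,[0,0,0],[0,0,0]]
  ]
}}

```text
clock: 11.23
eef_pos: [0.5337, 0.1214, 0.0154]
tool_rot: [0.134, 0.695, -0.134, 0.694]
force: [-0.3, -0.1, 0.7]
width: 0.085
```

Call:
{"fn": "send_rows", "kwargs": {
  "motion": [
    [1,[-0.01,0,0],[0,0,0]],
    [1,[-0.025,0,0],[0,0,0]],
    [1,[-0.045,0,0],[0,0,0]],
    [1,[-0.065,0,0],[0,0,0]],
    [1,[-0.085,0,0],[0,0,0]],
    [1,[-0.1,0,0],[0,0,0]],
    [1,[-0.11,0,0],[0,0,0]],
    [1,[-0.11,0,0],[0,0,0]],
    [1,[-0.11,0,0],[0,0,0]]
  ]
}}

```text
clock: 11.98
eef_pos: [0.5339, 0.1214, 0.1258]
tool_rot: [0.134, 0.694, -0.134, 0.694]
force: [-0.7, 0.0, -0.3]
width: 0.0852
```

```bash
python3 go.py .533 .1218 .048 -.388
python3 - <<'E'
from h import *
s=snap('side','r1')
a=cv2.resize(s['color'][140:230,150:280],None,fx=6,fy=6,interpolation=cv2.INTER_CUBIC)
cv2.imwrite('pics/r1c.png',a)
P=lambda u,v,z:R.from_euler('z',-.388).apply((u,v,z))+[.533,.1218,0]
for n,l in(('pinL',(-.1,0,.046)),('pinR',(.1,0,.046)),('brdFL',(-.116,-.032,.032)),('brdFR',(.116,-.032,.032)),('brdBR',(.116,.032,.032)),('hbar',(0,0,.07))): print(n,((proj(s,P(*l))[0]-[150,140]+.5)*6-.5).round())
E
```

```text
t 11.9833 pos [0.5339 0.1214 0.1258] w 0.0851930526753558 F [-0.69  0.05 -0.29]
shift [ 0.0778 -0.     -0.001 ] turn [ 0.39 -0.04 -0.03]
pinL [155. 374.]
pinR [546. 315.]
brdFL [133. 440.]
brdFR [590. 369.]
brdBR [563. 296.]
hbar [350. 306.]
```

View pics/r1c.png

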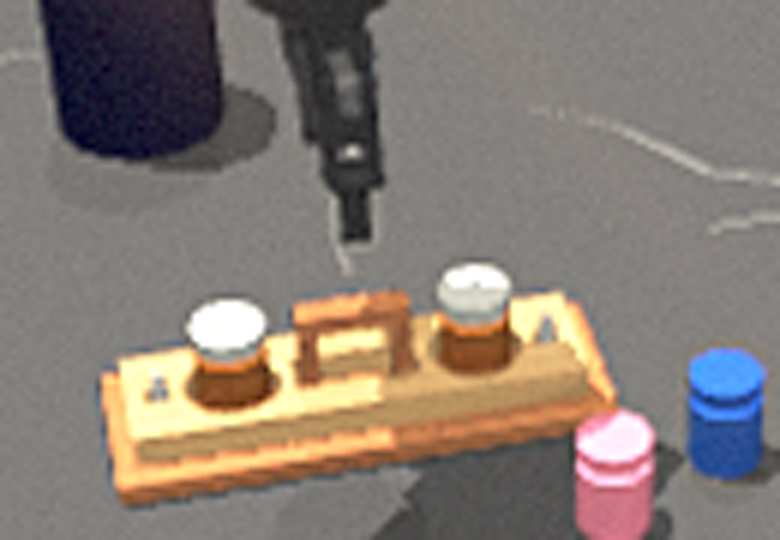

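The board is flush: both pins protrude at (158,385) and (546,325), both jars are upright, and the handle is free at (350,305). Descending on the handle.

Call:
{"fn": "send_rows", "kwargs": {
  "motion": [
    [1,[0.006,0,0],[0.3,0,0]],
    [1,[0.018,0,-0.001],[0.3,0,0]],
    [1,[0.033,0,-0.001],[0.3,0,0]],
    [1,[0.048,0,-0.001],[0.3,0,0]],
    [1,[0.062,0,-0.001],[0.3,0,0]],
    [1,[0.072,0,-0.001],[0.3,0,0]],
    [1,[0.078,0,-0.001],[0.3,0,0]],
    [1,[0.081,0,-0.001],[0.3,0,0]],
    [1,[0.081,0,-0.001],[0.3,0,0]],
    [1,[0.081,0,-0.001],[0.3,0,0]]
  ]
}}

```text
clock: 12.87
eef_pos: [0.5325, 0.1217, 0.0441]
tool_rot: [0.136, 0.694, -0.136, 0.693]
force: [-0.8, -0.5, 0.4]
width: 0.0853
```

Call:
{"fn": "send_rows", "kwargs": {
  "motion": [
    [0.5,[0,0,0],[0,0,0]],
    [0.2,[0,0,0],[0,0,0]],
    [0,[0,0,0],[0,0,0]],
    [-0.2,[0,0,0],[0,0,0]],
    [-0.35,[0,0,0],[0,0,0]],
    [-0.45,[0,0,0],[0,0,0]],
    [-0.5,[0,0,0],[0,0,0]],
    [-0.55,[0,0,0],[0,0,0]],
    [-0.6,[0,0,0],[0,0,0]],
    [-0.7,[0,0,0],[0,0,0]],
    [-1,[0,0,0],[0,0,0]],
    [-1,[0,0,0],[0,0,0]],
    [-1,[0,0,0],[0,0,0]],
    [-1,[0,0,0],[0,0,0]],
    [-1,[0,0,0],[0,0,0]]
  ]
}}

```text
clock: 14.12
eef_pos: [0.5327, 0.122, 0.0443]
tool_rot: [0.136, 0.694, -0.136, 0.694]
force: [1.2, 2.7, 1.9]
width: 0.0132
```

Gripped at 13 mm. Slow lift.

Call:
{"fn": "send_rows", "kwargs": {
  "motion": [
    [-1,[-0.001,0,0],[0,0,0]],
    [-1,[-0.003,0,0],[0,0,0]],
    [-1,[-0.006,0,0],[0,0,0]],
    [-1,[-0.01,0,0],[0,0,0]],
    [-1,[-0.015,0,0],[0,0,0]],
    [-1,[-0.021,0,0],[0,0,0]],
    [-1,[-0.028,0,0],[0,0,0]],
    [-1,[-0.035,0,0],[0,0,0]],
    [-1,[-0.043,0,0],[0,0,0]],
    [-1,[-0.051,0,0],[0,0,0]],
    [-1,[-0.059,0,0],[0,0,0]],
    [-1,[-0.067,0,0],[0,0,0]],
    [-1,[-0.075,0,0],[0,0,0]],
    [-1,[-0.083,0,0],[0,0,0]],
    [-1,[-0.09,0,0],[0,0,0]],
    [-1,[-0.096,0,0],[0,0,0]],
    [-1,[-0.1,0,0],[0,0,0]],
    [-1,[-0.102,0,0],[0,0,0]],
    [-1,[-0.103,0,0],[0,0,0]],
    [-1,[-0.103,0,0],[0,0,0]]
  ]
}}

```text
clock: 15.78
eef_pos: [0.5328, 0.122, 0.1472]
tool_rot: [0.136, 0.694, -0.136, 0.693]
force: [-0.0, 0.4, -6.8]
width: 0.0131
```

Call:
{"fn": "send_rows", "kwargs": {
  "motion": [
    [-1,[0,0,0],[0,0,0]],
    [-1,[0,0,0],[0,0,0]],
    [-1,[0,0,0],[0,0,0]],
    [-1,[0,0,0],[0,0,0]],
    [-1,[0,0,0],[0,0,0]],
    [-1,[0,0,0],[0,0,0]]
  ]
}}

```text
clock: 16.28
eef_pos: [0.5327, 0.1219, 0.1471]
tool_rot: [0.136, 0.694, -0.136, 0.693]
force: [0.3, -0.5, -6.1]
width: 0.0132
```

```bash
python3 go.py .533 .1218 .147 -.388
python3 - <<'E'
from h import *
s=snap('side','l1'); st=sensors.state()
a=cv2.resize(s['color'][110:230,140:280],None,fx=5,fy=5,interpolation=cv2.INTER_CUBIC)
cv2.imwrite('pics/l1c.png',a); z=st['eef_pos'][2]-.0443; p=st['eef_pos']
P=lambda u,v,z:R.from_euler('z',-.388).apply((u,v,z))+[p[0],p[1],0]
for n,l in(('pinL',(-.1,0,.046)),('pinR',(.1,0,.046)),('brdFL',(-.116,-.032,.032)),('brdFR',(.116,-.032,.032)),('caddyFLbot',(-.128,-.046,0)),('caddyFRbot',(.128,-.046,0))): print(n,((proj(s,P(l[0],l[1],l[2]+z))[0]-[140,110]+.5)*5-.5).round())
E
```

```text
t 16.2833 pos [0.5327 0.1219 0.1471] w 0.01320569591433106 F [ 0.32 -0.52 -6.1 ]
shift [0.0001 0.     0.0003] turn [ 0.1  -0.09  0.01]
pinL [158. 320.]
pinR [500. 273.]
brdFL [138. 376.]
brdFR [539. 319.]
caddyFLbot [126. 439.]
caddyFRbot [565. 374.]
```

View pics/l1c.png

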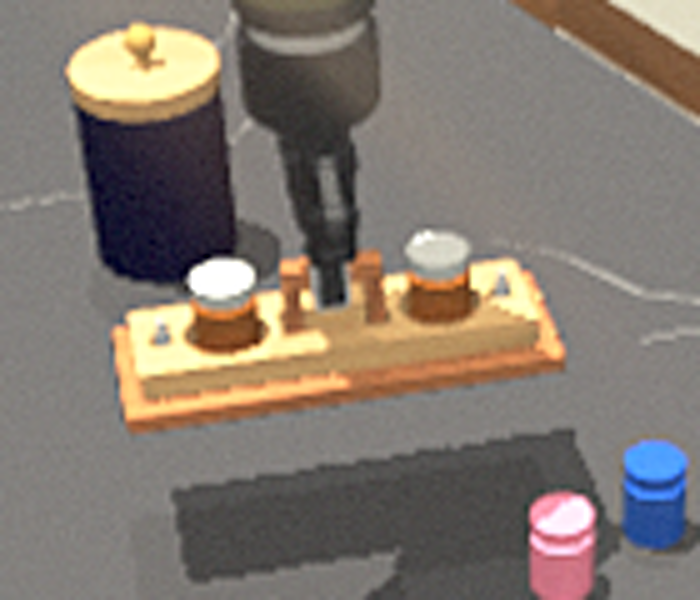

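The caddy hangs level about 10 cm up. Its bottom corners at (130,432) and (563,368) lie within about 1.5 camera pixels of the prediction, equally at both ends. The board is flush, the jars are upright and the bystanders are clear.

```bash
python3 -c "
from bench import close_job
print(close_job())"
```

```text
the job is handed in; nothing more can be done
None
```

I lowered the board over the caddy's pins, handle and jars, released it, then gripped the crossbar and lifted the caddy 103 mm. I handed the job in at about 16 s on the robot's clock while holding it there; no verdict is reported.

- **Board seating:** first contact came at TCP height 15.6 mm, where the seated height was predicted, with about 14 N upward force. The picture after release showed the board flush, both pins through it and both jars upright.
- **Lift:** finger opening was 13.2 mm on the 14 mm crossbar. The tool carried about 6 to 7 N, in line with the stated 0.63 kg.
- **Last picture:** the caddy was level, the board flush and the jars standing in it. The canister and both look-alikes were clear. The tumbler and trivet were outside that crop, but nothing moved near them.
- **Disagreements:** the last picture's caddy corners sat about 1.5 pixels above the prediction at both ends, which I took as measurement error. Before placing, one board fit gave a 0.023 rad roll that I treated as noise; seating gave no sign of it.

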